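# Change the pastry cutters behind the storage jars

### The job

I need the larger plain round cutter, which stands on the cork pad at the back of the tray behind the two jars. First stand both jars upright on the green mat, then set the plain cutter in the middle of the round wooden board, then put the small fluted cutter away in its stead, upright in the middle of the cork pad, and last put each jar back upright exactly on the spot in the tray where it stood at the start. Do not knock anything over.

Things in the scene. Friction and masses are not known exactly. Their poses are not given: they have to be found in the camera images.
- jar_red: Loose white round jar with a red cap, 54 mm across, 110 mm tall with its cap, 0.2 kg (varies by 25 %). Origin at the centre of its underside, z up. Stands in the tray; take it by the cap from above (48 mm across, its side from 94 to 110 mm above the origin; below it the white shoulder widens to 54 mm). It must end where it stood at the start, so note its position.
- jar_blue: Loose white round jar with a blue cap, otherwise the same as the red-capped one. Which of the two stands on the left changes from start to start.
- cutter_plain: Loose tinplate pastry cutter, a plain round ring 66 mm across and 24 mm tall with a strap handle arching over it to 41 mm; 35 g. Origin at the centre of its underside, z up. Starts on the cork pad behind the jars; grip it across the outside of the ring.
- cutter_fluted: Loose tinplate pastry cutter, smaller, with a fluted ring 54 mm across and 22 mm tall and a strap handle arching over it to 39 mm; 35 g. Origin at the centre of its underside, z up. Starts upright on the table, on the left or the right of the tray; grip it across the outside of the ring.
- tray: Fixed wooden tray 190 mm (its x, pointing to its back) by 230 mm (its y), outer sizes, rim 24 mm high and 6 mm thick, inner floor 6 mm above the table. Origin at the centre of its underside. The cork pad lies at (37, 0) mm in its frame; the jars stand on its floor near (-16, 40) and (-16, -40) mm, so that the gripper cannot go down round the cutter between them. Turned by up to 0.3 rad.
- pad: Fixed round cork pad, 72 mm across and 3 mm thick, on the floor of the tray; its top is 9 mm above the table. Origin at the centre of its underside; same axes as the tray.
- side_mat: Fixed green rectangular mat 180 mm (its x) by 100 mm (its y), 4 mm thick, on the table to the left or the right of the tray: the side area for the jars, with room for both along its x. Origin at the centre of its underside.
- round_board: Fixed round light wooden board, 120 mm across and 12 mm thick, on the table on the other side of the tray from the mat. Origin at the centre of its underside.
Mind the look-alikes: they are no part of the job. What is shaped like the jar_blue but yellow is not meant.

How it is judged (in metres and radians):
On the way, in this order (a step that is already met when the one before it is completed fails the run):
1. both jars stand upright on the green mat, let go, while the plain cutter is still on the cork pad (x of jar_red in the frame of side_mat between -0.082 and 0.082 m and y of jar_red in the frame of side_mat between -0.045 and 0.045 m and z of jar_red in the frame of side_mat between 0.001 and 0.008 m and angle between each of jar_red, jar_blue's own z axis and vertical below 0.15 rad and linear speed of each of jar_red, jar_blue below 0.02 m/s and contact force between the fingers and jar_red below 0.3 N and x of jar_blue in the frame of side_mat between -0.082 and 0.082 m and y of jar_blue in the frame of side_mat between -0.045 and 0.045 m and z of jar_blue in the frame of side_mat between 0.001 and 0.008 m and contact force between the fingers and jar_blue below 0.3 N and horizontal distance between cutter_plain and pad below 0.03 m), for 0.2 s.
2. the plain cutter stands on the middle of the round board, let go, the jars still on the mat (x of jar_red in the frame of side_mat between -0.082 and 0.082 m and y of jar_red in the frame of side_mat between -0.045 and 0.045 m and z of jar_red in the frame of side_mat between 0.001 and 0.008 m and angle between each of jar_red, jar_blue, cutter_plain's own z axis and vertical below 0.15 rad and linear speed of each of jar_red, jar_blue, cutter_plain below 0.02 m/s and contact force between the fingers and jar_red below 0.3 N and x of jar_blue in the frame of side_mat between -0.082 and 0.082 m and y of jar_blue in the frame of side_mat between -0.045 and 0.045 m and z of jar_blue in the frame of side_mat between 0.001 and 0.008 m and contact force between the fingers and jar_blue below 0.3 N and horizontal distance between cutter_plain and round_board below 0.015 m and z of cutter_plain in the frame of round_board between 0.009 and 0.016 m and contact force between the fingers and cutter_plain below 0.3 N), for 0.2 s.
3. the fluted cutter stands on the middle of the cork pad, let go, the jars still on the mat (all of step 2 and horizontal distance between cutter_fluted and pad below 0.012 m and z of cutter_fluted in the frame of pad between 0 and 0.007 m and angle between cutter_fluted's own z axis and vertical below 0.15 rad and linear speed of cutter_fluted below 0.02 m/s and contact force between the fingers and cutter_fluted below 0.3 N), for 0.2 s.
At the end, for the whole second after the job is handed in: The plain cutter stands upright on the round board within 15 mm of its centre, the fluted cutter upright on the cork pad within 12 mm of its centre, and each jar upright within 13 mm of its own starting position; everything is released and at rest (distance of each of jar_red, jar_blue from where it was at the start of the episode below 0.013 m and angle between each of jar_red, jar_blue, cutter_plain, cutter_fluted's own z axis and vertical below 0.15 rad and linear speed of each of jar_red, jar_blue, cutter_plain, cutter_fluted below 0.02 m/s and contact force between the fingers and jar_red below 0.3 N and contact force between the fingers and jar_blue below 0.3 N and horizontal distance between cutter_plain and round_board below 0.015 m and z of cutter_plain in the frame of round_board between 0.009 and 0.016 m and contact force between the fingers and cutter_plain below 0.3 N and horizontal distance between cutter_fluted and pad below 0.012 m and z of cutter_fluted in the frame of pad between 0 and 0.007 m and contact force between the fingers and cutter_fluted below 0.3 N); the robot touches nothing.
It fails at once if a jar or a cutter is knocked over (angle between any of jar_red, jar_blue, cutter_plain, cutter_fluted's own z axis and vertical above 0.7 rad).
It also fails if it takes over 136 s, if anything falls off the work surface, if the arm or the gripper's body presses on something with over 40 N, if the wrist force passes 120 N, or if a joint passes its speed limit or range.

### The arm

A 6-joint arm with a two-finger parallel gripper is mounted at the origin on a cart in front of the work surface, level with it; the furniture and walls round the work are solid. World frame = base frame: x ahead of the robot, y to its left, z up, the work surface at z = 0. Lengths are in mm, angles in rad, forces in N, time in s.
With the tool pointing down it reaches from about 350 to 775 mm from the base axis. Payload 7.3 kg.
Tool frame: the origin (TCP) lies at the very end of the fingers, on their centre line; the grasp point (between the pads) lies 19 mm behind it; z points along the fingers, y is the line along which they close (so a half turn about z gives the same grasp; the last joint's range is limited). The gripper opens to 92 mm and grips with 3 to 60 N. Pads are 19 mm wide; open, the fingers measure 130 mm over their backs; the gripper's body (75 mm by 190 mm) begins 47 mm behind the grasp point.
Start: joints at [-1.255, 0.342, 1.524, -0, 1.275, -0.146], TCP at [233.943, -470.016, 226.741] pointing down, gripper open.
Joint ranges: [-2.53, 2.53], [-0.77, 2.02], [0.04, 2.7], [-1, 4.14], [0.28, 2.66], [-3.11, 3.11]. Speed limits (rad/s): [2.57, 2.57, 3.14, 3.14, 3.14, 3.14].

### API

Orientations are given as [roll, pitch, yaw] about the fixed x, y, z axes, in that order (R = Rz(yaw) Ry(pitch) Rx(roll)).
In Python, from plant import get_obs, vision, workorder gives the robot as it stands.
- The arm moves only by the shell command python3 -m pendant 'ROWS' [OPENING]. ROWS is a JSON object of lists of equal length, an entry for each row: "dp": the shift along the tool's x, y, z in m, a list of three; "rotation": the turn, a rotation vector about the tool's x, y, z in rad, a list of three. A call has 1 to 8 rows; each row is the pose to reach, as a shift and turn from the pose commanded when the call began, along the tool's axes at that moment; what a row does not reach only later rows make up. A row lasts 1/8 s, in which the tool goes at most 62.5 mm and 10.7 degrees, less where a joint would pass 70% of its speed; a pose out of reach is approached as far as the arm can. A call with a gripper value outside its range is refused whole. OPENING is the finger opening in m, from 0 to 0.0918, set as the call begins (- or left out, the last holds). The fingers move at their own pace and stop on an object; the grip force is fixed at half the most. Time passes only in rows, so rows that repeat a pose let the fingers close. It gives the time, the measured TCP pose, the force, the opening and the grip force at its end, in the units of the state.
- get_obs(): the state, without advancing time (a new reading comes with each control period).
- vision.capture(name): name is "scene" or "top" or "wrist"; returns a dict with "pixels" (384x512x3 uint8, red, green, blue), "vfov" (degrees; the focal length in pixels is half the picture's height over the tangent of half this angle, whatever the lens; pixels are square), "cx", "cy" (the principal point, pixels), "pose" (4x4, takes a point from camera to world coordinates); the wrist camera has in their place "T_tool_cam" (4x4, takes a point from camera to tool coordinates, whose origin is the TCP and whose axes are the flange's). Camera axes: x right, y up, looking along -z (the intrinsics and any distortion apply to the point x, -y, -z); pixel columns grow to the right and rows downward; lengths in mm; the calibration is good to about 2 mm. A picture is of the moment at which its call begins: read the wrist's pose just before it. There is no depth.
- workorder.close_job(): hands the job in; it is judged then, once.
The state is a dict: "time": time; "joint_positions": joint angles; "dq": joint speeds; "tau": joint torques, N m; "tool_pos": TCP position; "tcp_rot": TCP orientation; "contact_force": force on the tool from outside, world axes, zero at the start; "moment": the same for the moment, N m; "grip_width": finger opening in mm; "finger_force": force on a finger pad.
Only numpy, scipy, OpenCV 4.12 (cv2) and the standard library are available. Lean on these libraries where they do the work, as an engineer would, in place of code of your own. Each camera call takes 0.05 s, during which the arm holds its last target. There are 200 camera calls.

## Working session

There is one attempt and no reset: what is moved stays moved. The work goes in short steps, Python scripts to look and compute and a shell command to move; the robot and the scene stay as the last step left them, time stands still between calls to the robot, and variables do not carry over. Pictures are saved under pics/ and viewed, at most 14 in all, crops included, and the job is handed in when it is done.

```bash
mkdir -p pics; ls; python3 - <<'E'
from plant import get_obs, vision
import cv2
o=get_obs(); print(o)
for n in("scene","top"):
    c=vision.capture(n); cv2.imwrite(f"pics/{n}0.png",c["pixels"][:,:,::-1]); print({k:v for k,v in c.items() if k!="pixels"})
E
```

```text
pics
{'time': 0.0, 'joint_positions': array([-1.25497843e+00,  3.42738915e-01,  1.52500790e+00, -1.61620896e-05,
        1.27536992e+00, -1.45969545e-01]), 'dq': array([ 0.00083065,  0.00069356,  0.00194428, -0.00071709,  0.0015232 ,
        0.0003107 ]), 'tau': array([-2.27069642e-03, -4.31250179e+01, -2.44225574e+01,  7.16648530e-02,
        5.58863988e-02, -1.41189844e-04]), 'tool_pos': array([ 233.8190553 , -469.61595539,  226.03972807]), 'tcp_rot': array([-3.14008253e+00, -2.06390044e-04,  4.61791999e-01]), 'contact_force': array([ 0.36454852, -0.57801669, -1.24524847]), 'moment': array([ 0.00098486, -0.0082619 ,  0.01230644]), 'finger_force': 0.0, 'grip_width': 91.70907305032945}
{'vfov': 47.31080496737975, 'cx': 257.65677534685653, 'cy': 192.62890862325824, 'pose': array([[ 3.26187368e-01, -7.22788687e-01,  6.09244051e-01,
         1.24672170e+03],
       [ 9.45215842e-01,  2.40523894e-01, -2.20715357e-01,
        -2.60731864e+02],
       [ 1.29928113e-02,  6.47861690e-01,  7.61647174e-01,
         9.66159163e+02],
       [ 0.00000000e+00,  0.00000000e+00,  0.00000000e+00,
         1.00000000e+00]])}
{'vfov': 57.39159679292039, 'cx': 250.5127546946386, 'cy': 186.4572239184209, 'pose': array([[ 1.48987072e-02,  9.97173363e-01, -7.36431442e-02,
         4.20331544e+02],
       [-9.99497769e-01,  1.69125766e-02,  2.67987784e-02,
         1.52119110e+01],
       [ 2.79685233e-02,  7.32068912e-02,  9.96924527e-01,
         9.24792534e+02],
       [ 0.00000000e+00,  0.00000000e+00,  0.00000000e+00,
         1.00000000e+00]])}
```

View pics/top0.png

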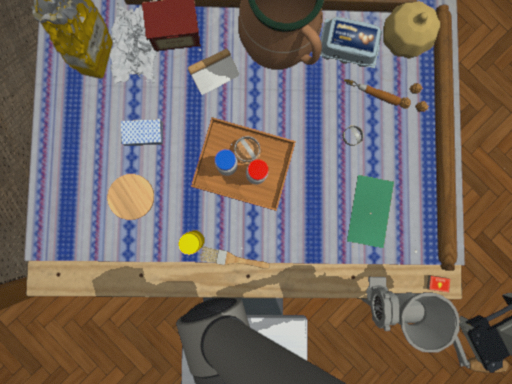

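View pics/scene0.png

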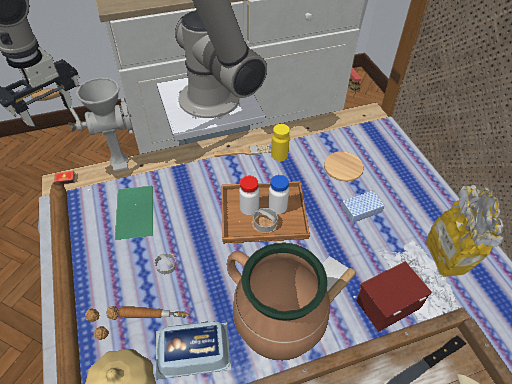

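Top view: the blue cap is at (226,160), the red cap at (258,170) and the plain cutter at (247,150). The small fluted ring is at (352,135), the green mat at (370,211) and the board at (130,197). The yellow-capped look-alike jar is at (190,243) and is not part of the job. There are two ring cutters. The one on the cork pad in the tray is the plain one; the free-standing one at top (352,135) / scene (165,263) is the fluted one.

```bash
cat > h.py <<'E'
import numpy as np, cv2
from plant import get_obs, vision
from scipy.spatial.transform import Rotation as R
def ray(c,u,v,T=None):
    T=c["pose"] if T is None else T
    f=c["pixels"].shape[0]/2/np.tan(np.radians(c["vfov"])/2)
    d=T[:3,:3]@np.array([(u-c["cx"])/f,-(v-c["cy"])/f,-1.]); return T[:3,3],d
def onz(c,uv,z,T=None):
    o,d=ray(c,uv[0],uv[1],T); return (o+d*(z-o[2])/d[2])[:2]
def toolT():
    o=get_obs(); T=np.eye(4); T[:3,:3]=R.from_euler('xyz',o["tcp_rot"]).as_matrix(); T[:3,3]=o["tool_pos"]; return T
def blobs(c,lo,hi,amin=30):
    m=cv2.inRange(cv2.cvtColor(c["pixels"],cv2.COLOR_RGB2HSV),lo,hi)
    m=cv2.morphologyEx(m,cv2.MORPH_OPEN,np.ones((2,2),np.uint8))
    return sorted([k for k in cv2.findContours(m,0,2)[0] if cv2.contourArea(k)>amin],key=cv2.contourArea,reverse=True)
def cen(k):
    M=cv2.moments(k); return np.array([M['m10'],M['m01']])/M['m00']
def to(x,y,z,yaw):
    "dp (m) and rotation for target TCP, tool down with yaw"
    T=toolT(); d=T[:3,:3].T@(np.array([x,y,z])-T[:3,3])/1000
    Rt=R.from_euler('xyz',[np.pi,0,yaw]).as_matrix()
    print("dp",d.round(4),"rot",R.from_matrix(T[:3,:3].T@Rt).as_rotvec().round(3))
E
python3 - <<'E'
from h import *
import cv2
c=vision.capture("top"); s=vision.capture("scene")
hsv=cv2.cvtColor(c["pixels"],cv2.COLOR_RGB2HSV)
for n,p in dict(blue=(226,160),red=(258,170),mat=(370,211),board=(130,197),tray=(210,140)).items(): print(n,hsv[p[1],p[0]])
S=dict(red=((0,190,100),(6,255,255)),blue=((105,190,100),(118,255,255)),mat=((60,100,40),(90,255,200)),tray=((5,100,60),(16,255,220)),board=((8,60,140),(22,170,255)))
Z=dict(red=116,blue=116,mat=4,tray=24,board=12)
for cn,cc in(("top",c),("scene",s)):
  for n,(lo,hi) in S.items():
    for k in blobs(cc,lo,hi,100)[:5]:
        q=cen(k); a=cv2.minAreaRect(k)
        if not(100<q[0]<460 and 90<q[1]<330): continue
        w=onz(cc,q,Z[n]); cr=np.array([onz(cc,p,Z[n]) for p in cv2.boxPoints(a)])
        print(cn,n,q.round(1),cv2.contourArea(k),w.round(1),"box",cr.mean(0).round(1),cr.round(0).tolist())
im=np.hstack([cv2.resize(c["pixels"][100:200,190:290],(400,400)),cv2.resize(c["pixels"][110:160,327:377],(400,400))])
cv2.imwrite("pics/crop0.png",im[:,:,::-1])
E
```

```text
blue [107 222 198]
red [  3 235 220]
mat [ 74 128 136]
board [ 16 119 202]
tray [ 14 156 165]
top red [258.7 170. ] 268.5 [518.8 -25. ] box [518.8 -25.7] [[539.0, -4.0], [540.0, -46.0], [498.0, -47.0], [497.0, -5.0]]
top blue [225.9 160.5] 245.0 [539.6  51.5] box [539.6  51.3] [[559.0, 73.0], [560.0, 31.0], [520.0, 30.0], [519.0, 72.0]]
top mat [371.1 212.1] 2256.0 [ 425.7 -329.5] box [ 426.2 -329.3] [[345.0, -268.0], [521.0, -297.0], [508.0, -392.0], [331.0, -361.0]]
top tray [244.3 164.5] 6171.5 [543.6   7.8] box [544.3   7.5] [[483.0, 142.0], [666.0, 95.0], [605.0, -129.0], [423.0, -78.0]]
top tray [447.5 142.3] 3379.5 [ 612.8 -527.7] box [ 633.9 -524.1] [[987.0, -502.0], [989.0, -551.0], [281.0, -545.0], [279.0, -499.0]]
top board [146.9 275.5] 5651.5 [256.3 250.8] box [251.9 207.4] [[287.0, 554.0], [325.0, -130.0], [216.0, -136.0], [180.0, 542.0]]
top board [244.9 167.4] 2974.5 [537.6   6.1] box [540.3   8.8] [[484.0, 143.0], [657.0, 98.0], [596.0, -127.0], [424.0, -79.0]]
top board [426.2 280.5] 1927.0 [ 250.8 -469.3] box [ 246.9 -459.6] [[205.0, -354.0], [289.0, -356.0], [289.
[... 617 characters left out ...]
8.0], [499.0, 164.0], [689.0, 89.0], [628.0, -127.0]]
scene tray [284.8 286.2] 2380.5 [791.1 -21.8] box [779.  -18.1] [[747.0, -118.0], [665.0, 24.0], [819.0, 79.0], [885.0, -57.0]]
scene board [269.4 329.9] 1818.0 [876.5 -91.9] box [870.7 -94.2] [[846.0, -184.0], [775.0, -119.0], [900.0, -3.0], [961.0, -71.0]]
scene board [259.9 221.8] 1504.0 [583.5 -12.3] box [561.6  13.3] [[445.0, -67.0], [518.0, 151.0], [675.0, 84.0], [608.0, -115.0]]
scene board [347.1 119.7] 964.0 [275.1 403.9] box [268.5 375.6] [[230.0, 206.0], [226.0, 570.0], [309.0, 538.0], [309.0, 188.0]]
scene board [344.3 166.9] 865.5 [469.7 297.2] box [468.8 298.5] [[397.0, 267.0], [435.0, 382.0], [540.0, 327.0], [504.0, 218.0]]
```

View pics/crop0.png

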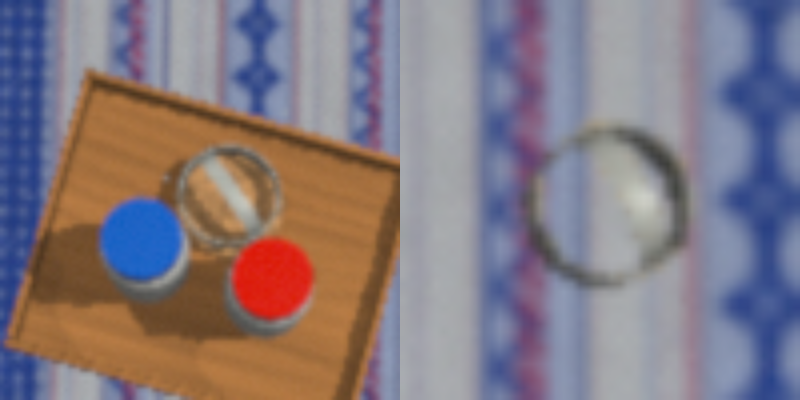

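The crop shows the larger ring with a strap on the pad, between and behind the caps (crop (230,195)). The right half shows the smaller free ring, which is the fluted one. The top and scene views differ by about 15 mm in x, so I'll check with the wrist camera over the tray.

```bash
python3 - <<'E'
from h import *
to(400,-300,330,0.462); to(480,0,330,1.305)
E
```

```text
dp [ 0.2244 -0.0781 -0.1036] rot [-0.001 -0.    -0.   ]
dp [ 0.4297 -0.311  -0.1034] rot [-0.001 -0.    -0.843]
```

```bash
python3 -m pendant '{"dp":[[0.02,0,-0.06],[0.06,-0.02,-0.1],[0.12,-0.04,-0.103],[0.17,-0.06,-0.103],[0.22,-0.09,-0.103],[0.25,-0.13,-0.103],[0.28,-0.17,-0.103],[0.3,-0.2,-0.103]],"rotation":[[0,0,0],[0,0,-0.1],[0,0,-0.2],[0,0,-0.35],[0,0,-0.5],[0,0,-0.65],[0,0,-0.8],[0,0,-0.843]]}' 0.0918
python3 - <<'E'
from h import *
to(480,0,330,1.305)
E
```

```text
time: 1.2
tool_pos: [413.5, -155.3, 329.6]
tcp_rot: [-3.141, -0.0, 1.309]
contact_force: [-0.1, 0.4, -0.2]
grip_width: 91.4
finger_force: 0.0
dp [ 0.1672  0.024  -0.0003] rot [-0.    -0.     0.004]
```

```bash
python3 -m pendant '{"dp":[[0.06,0.01,0],[0.12,0.02,0],[0.167,0.024,0],[0.167,0.024,0],[0.167,0.024,0]],"rotation":[[0,0,0],[0,0,0],[0,0,0],[0,0,0],[0,0,0]]}'
python3 - <<'E'
from h import *
T=toolT(); c=vision.capture("wrist"); print(T[:3,3],c["T_tool_cam"].round(3),c["vfov"],c["cx"],c["cy"])
cv2.imwrite("pics/w1.png",c["pixels"][:,:,::-1]); W=T@c["T_tool_cam"]
for n,lo,hi in(("red",(0,190,100),(6,255,255)),("blue",(105,190,100),(118,255,255))):
  for k in blobs(c,lo,hi,300)[:3]:
    q=cen(k); print(n,q,cv2.contourArea(k),onz(c,q,116,W))
E
```

```text
time: 1.82
tool_pos: [480.2, -2.8, 329.5]
tcp_rot: [-3.141, 0.001, 1.305]
contact_force: [-0.0, -0.2, 0.3]
grip_width: 91.9
finger_force: 0.0
[480.21864791  -2.79158237 329.50310516] [[ 1.00000e-03  9.60000e-01  2.80000e-01  7.53170e+01]
 [ 1.00000e+00 -0.00000e+00 -1.00000e-03 -1.38300e+00]
 [-1.00000e-03  2.80000e-01 -9.60000e-01 -1.59111e+02]
 [ 0.00000e+00  0.00000e+00  0.00000e+00  1.00000e+00]] 70.41141631149466 254.97629211635532 191.6473434988616
red [287.21080369 175.01954326] 759.0 [520.44370543 -23.26158175]
blue [289.72363493 116.28405283] 845.5 [541.87012787  53.13419351]
```

View pics/w1.png

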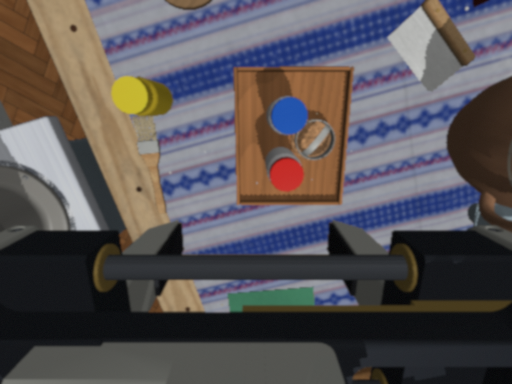

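The wrist view shows the red cap at (287,175), the blue cap at (290,116) and the plain cutter at (315,138), with the yellow look-alike at (130,95). It agrees with the top view to about 2 mm, so I trust those two cameras. Next I pick the red jar.

```bash
python3 - <<'E'
from h import *
to(519.6,-24.3,102,1.305)
c=vision.capture("top")
p=c["pixels"][115:155,332:372]; g=cv2.resize(p,None,fx=8,fy=8,interpolation=cv2.INTER_CUBIC)
cv2.imwrite("pics/f.png",g[:,:,::-1])
# from crop0 : outline of fluted ring circle centre ~ (608,205) in 8x crop -> px
for q,z in(((327+208/8,110+203/8),22),((190+230/4,100+196/4),33)): print(q,onz(c,q,z).round(1))
E
```

```text
dp [-0.0097  0.0436  0.2276] rot [-0.     0.001 -0.001]
(353.0, 135.375) [ 626.4 -276.8]
(247.5, 149.0) [5.826e+02 4.000e-01]
```

```bash
python3 -m pendant '{"dp":[[-0.01,0.044,0.03],[-0.01,0.044,0.09],[-0.01,0.044,0.14],[-0.01,0.044,0.17],[-0.01,0.044,0.19],[-0.01,0.044,0.207],[-0.01,0.044,0.217],[-0.01,0.044,0.227]],"rotation":[[0,0,0],[0,0,0],[0,0,0],[0,0,0],[0,0,0],[0,0,0],[0,0,0],[0,0,0]]}'
python3 -m pendant '{"dp":[[0,0,0],[0,0,0],[0,0,0],[0,0,0],[0,0,0],[0,0,0]],"rotation":[[0,0,0],[0,0,0],[0,0,0],[0,0,0],[0,0,0],[0,0,0]]}' 0.03
python3 - <<'E'
from h import *
to(470.4,-336.8,230,1.305)
E
```

```text
time: 2.92
tool_pos: [520.5, -24.5, 102.6]
tcp_rot: [3.141, 0.0, 1.304]
contact_force: [1.1, -0.3, 0.0]
grip_width: 91.8
finger_force: 0.0
time: 3.68
tool_pos: [520.4, -23.7, 102.9]
tcp_rot: [3.141, 0.0, 1.305]
contact_force: [0.0, 0.7, 2.2]
grip_width: 47.3
finger_force: 30.0
dp [-0.3152  0.0342 -0.1271] rot [ 0.  0. -0.]
```

```bash
python3 -m pendant '{"dp":[[0,0,-0.03],[0,0,-0.08],[0,0,-0.127],[-0.05,0.006,-0.127],[-0.1,0.012,-0.127],[-0.15,0.017,-0.127],[-0.2,0.022,-0.127],[-0.25,0.028,-0.127]],"rotation":[[0,0,0],[0,0,0],[0,0,0],[0,0,0],[0,0,0],[0,0,0],[0,0,0],[0,0,0]]}'
python3 - <<'E'
from h import *
to(470.4,-336.8,101,1.305)
E
```

```text
time: 4.68
tool_pos: [480.9, -273.6, 229.3]
tcp_rot: [-3.141, -0.0, 1.305]
contact_force: [1.3, 1.0, -2.8]
grip_width: 47.3
finger_force: 30.0
dp [-0.0638  0.0066  0.1282] rot [-0.001 -0.    -0.   ]
```

```bash
python3 -m pendant '{"dp":[[-0.035,0.004,0],[-0.06,0.006,0.02],[-0.064,0.0066,0.06],[-0.064,0.0066,0.09],[-0.064,0.0066,0.11],[-0.064,0.0066,0.12],[-0.064,0.0066,0.126],[-0.064,0.0066,0.128]],"rotation":[[0,0,0],[0,0,0],[0,0,0],[0,0,0],[0,0,0],[0,0,0],[0,0,0],[0,0,0]]}'
python3 -m pendant '{"dp":[[0,0,0],[0,0,0]],"rotation":[[0,0,0],[0,0,0]]}'
```

```text
time: 5.68
tool_pos: [471.3, -335.9, 101.9]
tcp_rot: [3.141, 0.0, 1.305]
contact_force: [-0.9, -0.4, -0.7]
grip_width: 47.4
finger_force: 30.0
time: 5.92
tool_pos: [471.4, -336.0, 102.3]
tcp_rot: [3.141, 0.001, 1.305]
contact_force: [-0.5, -0.9, -2.0]
grip_width: 47.5
finger_force: 30.0
```

```bash
python3 -m pendant '{"dp":[[0,0,0.001],[0,0,0.0015],[0,0,0.0015]],"rotation":[[0,0,0],[0,0,0],[0,0,0]]}'
python3 -m pendant '{"dp":[[0,0,0],[0,0,0],[0,0,0],[0,0,-0.02],[0,0,-0.06],[0,0,-0.11],[0,0,-0.14]],"rotation":[[0,0,0],[0,0,0],[0,0,0],[0,0,0],[0,0,0],[0,0,0],[0,0,0]]}' 0.0918
python3 - <<'E'
from h import *
to(540.7,52.3,229,1.305); to(540.7,52.3,102.5,1.305)
E
```

```text
time: 6.3
tool_pos: [471.4, -335.9, 101.1]
tcp_rot: [3.14, 0.001, 1.305]
contact_force: [-1.6, 2.0, 5.5]
grip_width: 47.3
finger_force: 30.0
time: 7.18
tool_pos: [471.6, -336.2, 242.8]
tcp_rot: [3.139, 0.002, 1.305]
contact_force: [-0.8, 0.2, -0.1]
grip_width: 91.7
finger_force: 0.0
dp [ 0.393  -0.0355  0.0131] rot [ 0.003  0.002 -0.   ]
dp [ 0.3932 -0.0358  0.1396] rot [ 0.003  0.002 -0.   ]
```

```bash
python3 -m pendant '{"dp":[[0.06,-0.005,0],[0.12,-0.011,0],[0.18,-0.016,0],[0.24,-0.022,0],[0.3,-0.027,0],[0.35,-0.032,0],[0.393,-0.0357,0],[0.393,-0.0357,0.04]],"rotation":[[0,0,0],[0,0,0],[0,0,0],[0,0,0],[0,0,0],[0,0,0],[0,0,0],[0,0,0]]}'
python3 - <<'E'
from h import *
to(540.7,52.3,102.5,1.305)
E
```

```text
time: 8.18
tool_pos: [542.2, 55.7, 202.2]
tcp_rot: [3.135, -0.002, 1.309]
contact_force: [0.1, -0.4, -1.0]
grip_width: 91.9
finger_force: 0.0
dp [-0.0039 -0.0012  0.0997] rot [ 0.007 -0.002  0.004]
```

```bash
python3 -m pendant '{"dp":[[0,0,0.04],[0,0,0.065],[0,0,0.08],[0,0,0.09],[0,0,0.097],[0,0,0.0996],[0,0,0.0996]],"rotation":[[0,0,0],[0,0,0],[0,0,0],[0,0,0],[0,0,0],[0,0,0],[0,0,0]]}'
python3 -m pendant '{"dp":[[0,0,0],[0,0,0],[0,0,0],[0,0,0],[0,0,0],[0,0,0]],"rotation":[[0,0,0],[0,0,0],[0,0,0],[0,0,0],[0,0,0],[0,0,0]]}' 0.03
python3 - <<'E'
from h import *
to(381.6,-322,230,1.305)
E
```

```text
time: 9.05
tool_pos: [540.2, 52.8, 101.0]
tcp_rot: [3.141, -0.0, 1.305]
contact_force: [0.5, -0.7, 0.0]
grip_width: 91.9
finger_force: 0.0
time: 9.8
tool_pos: [540.1, 52.8, 100.6]
tcp_rot: [3.141, 0.0, 1.305]
contact_force: [0.7, -0.4, -0.2]
grip_width: 47.3
finger_force: 30.0
dp [-0.4033 -0.0544 -0.1294] rot [ 0.  0. -0.]
```

```bash
python3 -m pendant '{"dp":[[0,0,-0.03],[0,0,-0.08],[0,0,-0.13],[-0.06,-0.008,-0.14],[-0.12,-0.016,-0.14],[-0.18,-0.024,-0.14],[-0.24,-0.032,-0.14],[-0.3,-0.04,-0.14]],"rotation":[[0,0,0],[0,0,0],[0,0,0],[0,0,0],[0,0,0],[0,0,0],[0,0,0],[0,0,0]]}'
python3 -m pendant '{"dp":[[-0.04,-0.006,0],[-0.08,-0.012,0],[-0.103,-0.0144,0],[-0.103,-0.0144,0.04],[-0.103,-0.0144,0.08],[-0.103,-0.0144,0.11],[-0.103,-0.0144,0.13],[-0.103,-0.0144,0.139]],"rotation":[[0,0,0],[0,0,0],[0,0,0],[0,0,0],[0,0,0],[0,0,0],[0,0,0],[0,0,0]]}'
python3 -m pendant '{"dp":[[0,0,0],[0,0,0],[0,0,0.001],[0,0,0.001]],"rotation":[[0,0,0],[0,0,0],[0,0,0],[0,0,0]]}'
```

```text
time: 10.8
tool_pos: [421.4, -227.6, 240.5]
tcp_rot: [-3.141, -0.0, 1.305]
contact_force: [0.2, -1.4, -1.4]
grip_width: 47.4
finger_force: 30.0
time: 11.8
tool_pos: [381.0, -321.1, 100.4]
tcp_rot: [-3.14, -0.001, 1.305]
contact_force: [0.1, 1.5, -1.5]
grip_width: 47.5
finger_force: 30.0
time: 12.3
tool_pos: [381.7, -321.8, 101.0]
tcp_rot: [3.141, 0.0, 1.305]
contact_force: [0.8, -1.1, -1.9]
grip_width: 47.6
finger_force: 30.0
```

```bash
python3 -m pendant '{"dp":[[0,0,0.001],[0,0,0.002],[0,0,0.002]],"rotation":[[0,0,0],[0,0,0],[0,0,0]]}'
```

```text
time: 12.68
tool_pos: [381.6, -321.8, 98.7]
tcp_rot: [3.141, 0.0, 1.305]
contact_force: [-0.5, -0.6, 0.1]
grip_width: 47.5
finger_force: 30.0
```

```bash
python3 -m pendant '{"dp":[[0,0,0],[0,0,0],[0,0,0],[0,0,-0.02],[0,0,-0.06],[0,0,-0.11],[0,0,-0.15],[0,0,-0.2]],"rotation":[[0,0,0],[0,0,0],[0,0,0],[0,0,0],[0,0,0],[0,0,0],[0,0,0],[0,0,0]]}' 0.063
python3 - <<'E'
from h import *
to(430,0,330,2.876)
E
```

```text
time: 13.68
tool_pos: [381.2, -321.3, 299.6]
tcp_rot: [-3.141, -0.001, 1.305]
contact_force: [-0.2, -0.6, -0.6]
grip_width: 63.2
finger_force: 0.0
dp [ 0.3228 -0.0374 -0.0301] rot [-0.000e+00 -1.000e-03 -1.571e+00]
```

```bash
python3 -m pendant '{"dp":[[0.05,0.005,-0.03],[0.1,0.01,-0.03],[0.15,0.015,-0.03],[0.2,0.02,-0.03],[0.25,0.025,-0.03],[0.3,0.03,-0.03],[0.34,0.036,-0.03],[0.358,0.036,-0.03]],"rotation":[[0,0,-0.18],[0,0,-0.36],[0,0,-0.54],[0,0,-0.72],[0,0,-0.9],[0,0,-1.08],[0,0,-1.26],[0,0,-1.44]]}' 0.0918
python3 -m pendant '{"dp":[[0,0,0],[0,0,0],[0,0,0]],"rotation":[[0,0,-0.131],[0,0,-0.131],[0,0,-0.131]]}'
python3 - <<'E'
from h import *
T=toolT(); c=vision.capture("wrist"); W=T@c["T_tool_cam"]; np.savez("w2.npz",W=W,p=c["pixels"])
cv2.imwrite("pics/w2.png",c["pixels"][:,:,::-1])
c=vision.capture("top"); cv2.imwrite("pics/t2.png",cv2.resize(c["pixels"][90:260,170:400],None,fx=3,fy=3)[:,:,::-1])
E
```

```text
time: 14.68
tool_pos: [510.8, 16.3, 328.4]
tcp_rot: [3.141, -0.0, 2.753]
contact_force: [0.4, -0.4, -0.4]
grip_width: 91.7
finger_force: 0.0
time: 15.05
tool_pos: [510.3, 14.0, 328.6]
tcp_rot: [-3.142, -0.0, 2.873]
contact_force: [0.4, -0.9, -0.4]
grip_width: 91.9
finger_force: 0.0
```

View pics/w2.png

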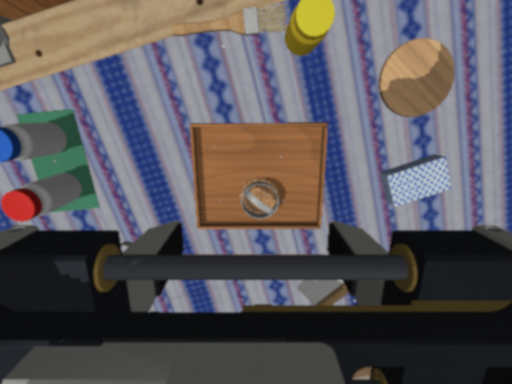

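View pics/t2.png

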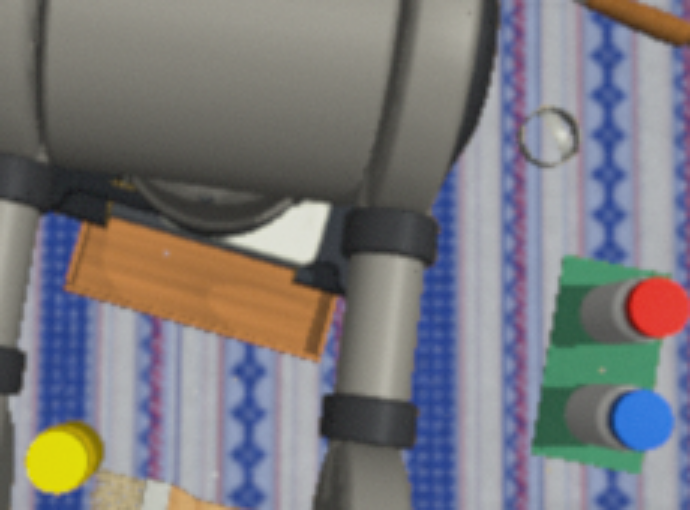

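Both jars stand upright on the mat, at (655,308) and (640,420) in the top crop. In the wrist view the plain cutter is at (260,198) in the tray and the board is at (417,77).

```bash
python3 - <<'E'
from h import *
d=np.load("w2.npz"); W=d["W"]; c=dict(pixels=d["p"],vfov=70.41141631149466,cx=254.97629,cy=191.64734)
print("cutter z21",onz(c,(260.5,198),21,W),"33",onz(c,(260.5,198),33,W))
t=np.array([onz(c,p,24,W) for p in((191,122.5),(328.5,122.5),(323,228.5),(196.5,228.5))]); print("tray",t.mean(0),t.round(0).tolist())
for k in blobs(c,(8,60,120),(22,170,255),800):
  q=cen(k); a=cv2.fitEllipse(k)
  if q[0]>350: print("board",q,a,onz(c,a[0],12,W))
g=c["pixels"][165:230,225:295]; cv2.imwrite("pics/c3.png",cv2.resize(g,None,fx=8,fy=8,interpolation=cv2.INTER_CUBIC)[:,:,::-1])
to(580,-1.5,130,2.876)
E
```

```text
cutter z21 [581.74151208   4.29008711] 33 [578.00331095   5.06392077]
tray [545.80957504  12.49632481] [[424.0, -72.0], [484.0, 147.0], [668.0, 101.0], [607.0, -125.0]]
board [413.46625265  75.40463123] ((415.63494873046875, 75.9044418334961), (65.41548156738281, 75.79615783691406), 35.54512405395508) [450.7512411  299.71821028]
dp [-0.0712  0.0036  0.1987] rot [-0.     0.    -0.002]
```

View pics/c3.png

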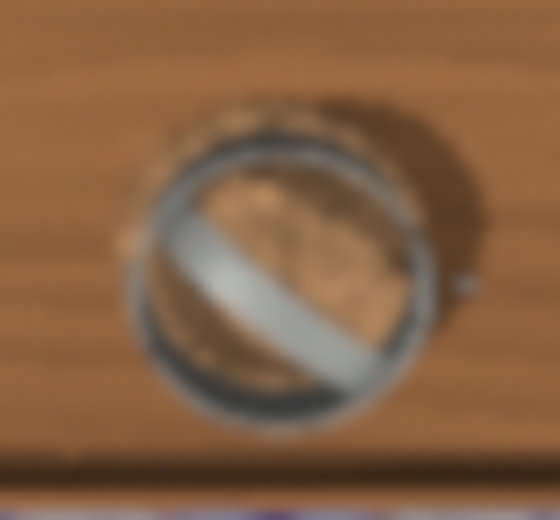

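```bash
python3 -m pendant '{"dp":[[-0.04,0.004,0.03],[-0.073,0.0076,0.07],[-0.073,0.0076,0.12],[-0.073,0.0076,0.17],[-0.073,0.0076,0.21],[-0.073,0.0076,0.235],[-0.073,0.0076,0.24],[-0.073,0.0076,0.24]],"rotation":[[0,0,0],[0,0,0],[0,0,0],[0,0,0],[0,0,0],[0,0,0],[0,0,0],[0,0,0]]}'
python3 - <<'E'
from h import *
to(582.5,2,13,2.876)
T=toolT(); c=vision.capture("wrist"); W=T@c["T_tool_cam"]
cv2.imwrite("pics/w4.png",c["pixels"][:,:,::-1]); np.savez("w4.npz",W=W,p=c["pixels"])
E
```

```text
time: 16.15
tool_pos: [583.3, 2.1, 89.2]
tcp_rot: [3.142, 0.001, 2.875]
contact_force: [0.4, 0.2, -0.1]
grip_width: 91.7
finger_force: 0.0
dp [ 0.0008 -0.0003  0.0762] rot [ 0.     0.001 -0.001]
```

View pics/w4.png

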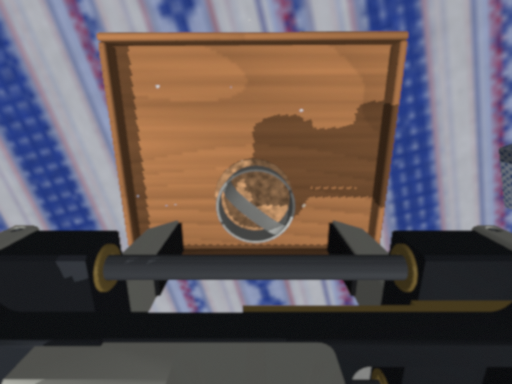

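The cutter's centre, about (255,205), lies midway between the fingers at 182 and 328. By ray casting it is also within 1 mm along tool x. Descending.

```bash
python3 -m pendant '{"dp":[[0,0,0.03],[0,0,0.05],[0,0,0.065],[0,0,0.072],[0,0,0.0755],[0,0,0.0755]],"rotation":[[0,0,0],[0,0,0],[0,0,0],[0,0,0],[0,0,0],[0,0,0]]}'
python3 -m pendant '{"dp":[[0,0,0],[0,0,0],[0,0,0],[0,0,0],[0,0,0],[0,0,0]],"rotation":[[0,0,0],[0,0,0],[0,0,0],[0,0,0],[0,0,0],[0,0,0]]}' 0.05
python3 - <<'E'
from h import *
to(453,298.7,130,2.876)
E
```

```text
time: 16.95
tool_pos: [583.1, 2.3, 13.5]
tcp_rot: [3.142, 0.001, 2.876]
contact_force: [0.0, -0.6, 0.2]
grip_width: 91.6
finger_force: 0.0
time: 17.7
tool_pos: [583.0, 2.4, 13.3]
tcp_rot: [-3.142, 0.0, 2.876]
contact_force: [0.1, 0.1, 1.8]
grip_width: 64.4
finger_force: 30.0
dp [ 0.2032  0.2518 -0.1168] rot [-0.  0. -0.]
```

```bash
python3 -m pendant '{"dp":[[0,0,-0.03],[0,0,-0.07],[0,0,-0.117],[0.035,0.045,-0.117],[0.07,0.09,-0.117],[0.105,0.13,-0.117],[0.14,0.17,-0.117],[0.17,0.21,-0.117]],"rotation":[[0,0,0],[0,0,0],[0,0,0],[0,0,0],[0,0,0],[0,0,0],[0,0,0],[0,0,0]]}'
python3 -m pendant '{"dp":[[0.033,0.042,0],[0.033,0.042,0],[0.033,0.042,0.03],[0.033,0.042,0.06],[0.033,0.042,0.085],[0.033,0.042,0.1],[0.033,0.042,0.105],[0.033,0.042,0.105]],"rotation":[[0,0,0],[0,0,0],[0,0,0],[0,0,0],[0,0,0],[0,0,0],[0,0,0],[0,0,0]]}'
python3 - <<'E'
from h import *
to(453,298.7,16.3,2.876)
E
```

```text
time: 18.7
tool_pos: [472.8, 251.0, 130.0]
tcp_rot: [-3.141, -0.0, 2.876]
contact_force: [0.3, 0.5, 0.1]
grip_width: 63.9
finger_force: 30.0
time: 19.7
tool_pos: [453.5, 298.7, 25.4]
tcp_rot: [3.141, 0.0, 2.875]
contact_force: [0.0, -0.3, -0.5]
grip_width: 64.0
finger_force: 30.0
dp [ 0.0005 -0.0002  0.0091] rot [ 0.     0.    -0.001]
```

```bash
python3 -m pendant '{"dp":[[0,0,0.005],[0,0,0.0075],[0,0,0.0085],[0,0,0.0085]],"rotation":[[0,0,0],[0,0,0],[0,0,0],[0,0,0]]}'
python3 -m pendant '{"dp":[[0,0,0],[0,0,0],[0,0,0],[0,0,-0.02],[0,0,-0.06],[0,0,-0.11],[0,0,-0.16],[0,0,-0.16]],"rotation":[[0,0,0],[0,0,0],[0,0,0],[0,0,0],[0,0,0],[0,0,0],[0,0,0],[0,0,0]]}' 0.0918
python3 - <<'E'
from h import *
T=toolT(); c=vision.capture("wrist"); W=T@c["T_tool_cam"]
a=c["pixels"][100:300,130:380]
to(520,12,330,2.876)
t=vision.capture("top"); b=t["pixels"][90:260,100:300]
cv2.imwrite("pics/w5.png",np.hstack([cv2.resize(a,(400,320)),cv2.resize(b,(376,320))])[:,:,::-1])
E
```

```text
time: 20.2
tool_pos: [453.2, 298.9, 16.6]
tcp_rot: [-3.142, 0.0, 2.876]
contact_force: [-0.4, 0.7, 0.5]
grip_width: 63.9
finger_force: 30.0
time: 21.2
tool_pos: [455.2, 299.9, 180.8]
tcp_rot: [3.136, 0.007, 2.876]
contact_force: [0.2, -1.1, -0.7]
grip_width: 91.8
finger_force: 0.0
dp [-0.1397 -0.2594 -0.152 ] rot [ 0.002  0.003 -0.   ]
```

View pics/w5.png

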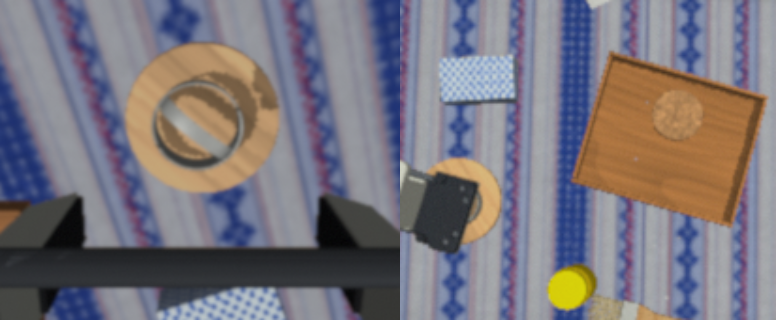

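The plain cutter stands centred on the board: in the left half the ring is at (198,122) and the board's centre at (202,117). The bare pad is at (678,114) in the right half. Next is the fluted cutter.

```bash
python3 - <<'E'
from h import *
to(626.4,-276.8,180,2.876)
c=vision.capture("top"); print("pad",onz(c,(247.9,150.6),9))
# gripper gone from fluted area: grey/dark ring contour by circle fit
g=cv2.cvtColor(c["pixels"],cv2.COLOR_RGB2GRAY)[110:160,327:377]
g=cv2.resize(g,None,fx=4,fy=4,interpolation=cv2.INTER_CUBIC)
h=cv2.HoughCircles(g,cv2.HOUGH_GRADIENT,1.5,40,param1=100,param2=20,minRadius=32,maxRadius=46); print(h)
for x,y,r in h[0][:2]: print(onz(c,(327+x/4,110+y/4),20))
E
```

```text
dp [-0.3185 -0.5098 -0.0035] rot [ 0.  0. -0.]
pad [582.70781243  -1.09743496]
[[[105.75 101.25  37.85]]]
[ 627.01439931 -278.62180897]
```

```bash
python3 -m pendant '{"dp":[[-0.032,-0.051,0],[-0.064,-0.102,0],[-0.096,-0.153,0],[-0.128,-0.204,0],[-0.16,-0.255,0],[-0.192,-0.306,0],[-0.224,-0.357,0],[-0.255,-0.408,0]],"rotation":[[0,0,0],[0,0,0],[0,0,0],[0,0,0],[0,0,0],[0,0,0],[0,0,0],[0,0,0]]}'
python3 -m pendant '{"dp":[[-0.032,-0.051,0],[-0.064,-0.103,0],[-0.064,-0.103,0.04],[-0.064,-0.103,0.07],[-0.064,-0.103,0.09],[-0.064,-0.103,0.09],[-0.064,-0.103,0.09]],"rotation":[[0,0,0],[0,0,0],[0,0,0],[0,0,0],[0,0,0],[0,0,0],[0,0,0]]}'
python3 - <<'E'
from h import *
to(627,-278,4,2.876)
T=toolT(); c=vision.capture("wrist"); W=T@c["T_tool_cam"]
cv2.imwrite("pics/w6.png",c["pixels"][:,:,::-1]); np.savez("w6.npz",W=W,p=c["pixels"])
E
```

```text
time: 22.35
tool_pos: [591.6, -163.5, 174.4]
tcp_rot: [3.141, -0.004, 2.876]
contact_force: [0.6, 1.1, -0.5]
grip_width: 91.8
finger_force: 0.0
time: 23.22
tool_pos: [626.8, -278.0, 86.5]
tcp_rot: [-3.142, -0.0, 2.876]
contact_force: [-0.0, -0.6, 0.4]
grip_width: 91.7
finger_force: 0.0
dp [-0.0002  0.0001  0.0825] rot [-0. -0. -0.]
```

View pics/w6.png

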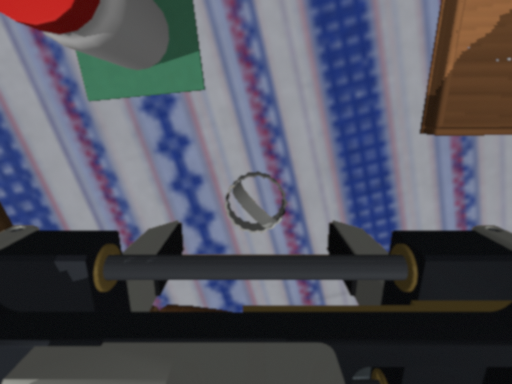

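The scalloped ring at (256,201) is the fluted cutter, centred between the fingers and about 1.5 mm off along tool x.

```bash
python3 -m pendant '{"dp":[[0.001,0,0.03],[0.001,0,0.055],[0.001,0,0.07],[0.001,0,0.078],[0.001,0,0.082],[0.001,0,0.082]],"rotation":[[0,0,0],[0,0,0],[0,0,0],[0,0,0],[0,0,0],[0,0,0]]}'
python3 -m pendant '{"dp":[[0,0,0],[0,0,0],[0,0,0],[0,0,0],[0,0,0],[0,0,0],[0,0,0]],"rotation":[[0,0,0],[0,0,0],[0,0,0],[0,0,0],[0,0,0],[0,0,0],[0,0,0]]}' 0.04
python3 - <<'E'
from h import *
to(582,0,130,2.876)
E
```

```text
time: 24.02
tool_pos: [626.1, -277.9, 5.2]
tcp_rot: [-3.141, 0.001, 2.876]
contact_force: [-0.3, 0.5, -0.4]
grip_width: 91.8
finger_force: 0.0
time: 24.9
tool_pos: [625.8, -277.8, 4.7]
tcp_rot: [-3.142, 0.0, 2.876]
contact_force: [0.7, -0.4, 0.4]
grip_width: 51.5
finger_force: 30.0
dp [ 0.1152  0.2565 -0.1253] rot [-0.  0. -0.]
```

```bash
python3 -m pendant '{"dp":[[0,0,-0.03],[0,0,-0.07],[0,0,-0.125],[0.023,0.05,-0.125],[0.046,0.1,-0.125],[0.069,0.15,-0.125],[0.092,0.2,-0.125],[0.115,0.2565,-0.125]],"rotation":[[0,0,0],[0,0,0],[0,0,0],[0,0,0],[0,0,0],[0,0,0],[0,0,0],[0,0,0]]}'
python3 -m pendant '{"dp":[[0,0,0],[0,0,0.03],[0,0,0.06],[0,0,0.085],[0,0,0.1],[0,0,0.105],[0,0,0.105]],"rotation":[[0,0,0],[0,0,0],[0,0,0],[0,0,0],[0,0,0],[0,0,0],[0,0,0]]}'
python3 - <<'E'
from h import *
to(582,0,14,2.876)
E
```

```text
time: 25.9
tool_pos: [581.7, 1.4, 129.7]
tcp_rot: [-3.142, 0.0, 2.875]
contact_force: [-0.0, 0.5, -0.7]
grip_width: 51.4
finger_force: 30.0
time: 26.78
tool_pos: [582.5, -0.3, 24.9]
tcp_rot: [-3.142, 0.001, 2.876]
contact_force: [0.3, -0.2, -0.9]
grip_width: 51.3
finger_force: 30.0
dp [0.0006 0.0002 0.0109] rot [-0.     0.001 -0.   ]
```

```bash
python3 -m pendant '{"dp":[[0,0,0.006],[0,0,0.0095],[0,0,0.0105],[0,0,0.0105]],"rotation":[[0,0,0],[0,0,0],[0,0,0],[0,0,0]]}'
python3 -m pendant '{"dp":[[0,0,0],[0,0,0],[0,0,0],[0,0,-0.02],[0,0,-0.06],[0,0,-0.11],[0,0,-0.13],[0,0,-0.13]],"rotation":[[0,0,0],[0,0,0],[0,0,0],[0,0,0],[0,0,0],[0,0,0],[0,0,0],[0,0,0]]}' 0.0918
python3 - <<'E'
from h import *
T=toolT(); c=vision.capture("wrist"); np.savez("w7.npz",W=T@c["T_tool_cam"],p=c["pixels"])
cv2.imwrite("pics/w7.png",cv2.resize(c["pixels"][80:260,150:360],None,fx=3,fy=3)[:,:,::-1])
E
```

```text
time: 27.28
tool_pos: [582.2, -0.0, 14.2]
tcp_rot: [-3.142, 0.0, 2.876]
contact_force: [-0.2, -0.4, -0.4]
grip_width: 51.7
finger_force: 30.0
time: 28.28
tool_pos: [583.1, -0.1, 145.8]
tcp_rot: [3.141, 0.004, 2.876]
contact_force: [-0.2, -0.8, -0.8]
grip_width: 91.8
finger_force: 0.0
```

View pics/w7.png

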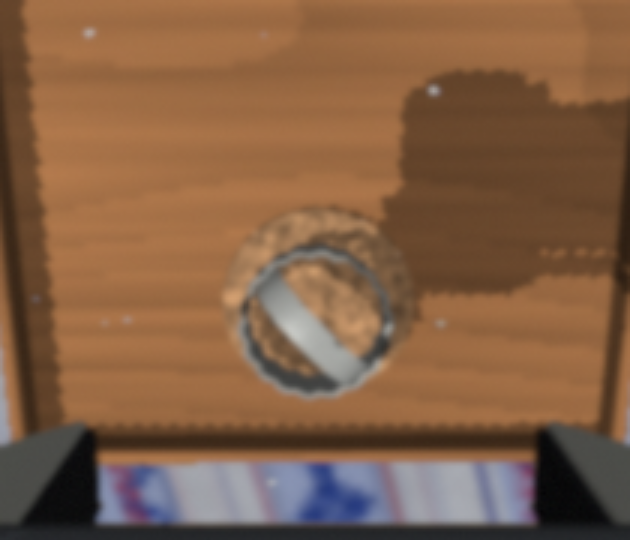

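```bash
python3 - <<'E'
from h import *
d=np.load("w7.npz"); W=d["W"]; c=dict(pixels=d["p"],vfov=70.41141631149466,cx=254.97629,cy=191.64734)
print("pad top edge/left/right",[onz(c,(150+x/3,80+y/3),9,W).round(1) for x,y in((318,205),(222,290),(415,290))])
print("ring c,top,bot",[onz(c,(150+x/3,80+y/3),31,W).round(1) for x,y in((318,320),(318,245),(318,395))])
to(381.2,-321.5,230,1.305)
E
```

```text
pad top edge/left/right [array([546.1,  10.9]), array([567.1, -31.7]), array([585.9,  37.5])]
ring c,top,bot [array([581.7,   1.2]), array([556.3,   8.1]), array([608.5,  -6.1])]
dp [ 0.1094 -0.363  -0.0859] rot [1.000e-03 1.000e-03 1.571e+00]
```

The fluted cutter at crop (318,320) sits within about 1 mm of the pad's centre at (318,298), once the height parallax is allowed for. Now I return the blue jar.

```bash
python3 -m pendant '{"dp":[[0.0,0,-0.05],[0.01,-0.05,-0.086],[0.03,-0.1,-0.086],[0.046,-0.15,-0.086],[0.06,-0.2,-0.086],[0.077,-0.255,-0.086],[0.093,-0.31,-0.086],[0.109,-0.363,-0.086]],"rotation":[[0,0,0.17],[0,0,0.34],[0,0,0.51],[0,0,0.68],[0,0,0.85],[0,0,1.03],[0,0,1.21],[0,0,1.39]]}' 0.066
python3 -m pendant '{"dp":[[0,0,0],[0,0,0],[0,0,0]],"rotation":[[0,0,0.181],[0,0,0.181],[0,0,0.181]]}'
python3 - <<'E'
from h import *
to(381.6,-321.8,99,1.305)
t=vision.capture("top"); 
for n,lo,hi in(("red",(0,190,100),(6,255,255)),("blue",(105,190,100),(118,255,255))):
  for k in blobs(t,lo,hi,100)[:3]:
    q=cen(k)
    if q[0]>300 and q[1]<260: print(n,q,onz(t,q,114))
E
```

```text
time: 29.32
tool_pos: [380.0, -322.6, 228.4]
tcp_rot: [-3.14, -0.002, 1.48]
contact_force: [0.4, 0.0, -0.1]
grip_width: 66.4
finger_force: 0.0
time: 29.7
tool_pos: [381.7, -320.9, 229.2]
tcp_rot: [-3.14, -0.001, 1.309]
contact_force: [-0.2, 0.3, -0.1]
grip_width: 66.1
finger_force: 0.0
dp [-0.001   0.0003  0.1302] rot [-0.001 -0.001  0.004]
red [389.47100064 193.14467814] [ 470.04609334 -332.25988857]
blue [383.95915679 230.78194993] [ 382.29736187 -318.0510934 ]
```

```bash
python3 -m pendant '{"dp":[[0,0,0.04],[0,0,0.075],[0,0,0.1],[0,0,0.115],[0,0,0.124],[0,0,0.129],[0,0,0.129]],"rotation":[[0,0,0],[0,0,0],[0,0,0],[0,0,0],[0,0,0],[0,0,0],[0,0,0]]}'
python3 -m pendant '{"dp":[[0,0,0],[0,0,0],[0,0,0],[0,0,0]],"rotation":[[0,0,0],[0,0,0],[0,0,0],[0,0,0]]}' 0.03
python3 -m pendant '{"dp":[[0,0,-0.03],[0,0,-0.08],[0,0,-0.13],[0.06,0.008,-0.14],[0.12,0.016,-0.14],[0.18,0.024,-0.14],[0.24,0.032,-0.14],[0.3,0.04,-0.14]],"rotation":[[0,0,0],[0,0,0],[0,0,0],[0,0,0],[0,0,0],[0,0,0],[0,0,0],[0,0,0]]}'
python3 - <<'E'
from h import *
to(540.5,52.4,230,1.305)
E
```

```text
time: 30.62
tool_pos: [381.9, -321.6, 101.2]
tcp_rot: [3.141, 0.0, 1.306]
contact_force: [0.7, -0.3, 0.3]
grip_width: 66.2
finger_force: 0.0
time: 31.12
tool_pos: [381.9, -321.9, 101.5]
tcp_rot: [3.141, 0.001, 1.305]
contact_force: [0.2, -1.0, 2.4]
grip_width: 47.7
finger_force: 30.0
time: 32.12
tool_pos: [499.3, -40.8, 240.9]
tcp_rot: [-3.141, 0.0, 1.305]
contact_force: [0.4, -1.1, -1.5]
grip_width: 47.5
finger_force: 30.0
dp [0.1008 0.0153 0.0108] rot [-0.001  0.    -0.   ]
```

```bash
python3 -m pendant '{"dp":[[0.05,0.0076,0],[0.09,0.0137,0],[0.1008,0.0153,0],[0.1008,0.0153,0.04],[0.1008,0.0153,0.08],[0.1008,0.0153,0.11],[0.1008,0.0153,0.125],[0.1008,0.0153,0.132]],"rotation":[[0,0,0],[0,0,0],[0,0,0],[0,0,0],[0,0,0],[0,0,0],[0,0,0],[0,0,0]]}'
python3 -m pendant '{"dp":[[0,0,0],[0,0,0],[0,0,0]],"rotation":[[0,0,0],[0,0,0],[0,0,0]]}'
python3 - <<'E'
from h import *
to(540.5,52.4,103.5,1.305)
E
```

```text
time: 33.12
tool_pos: [540.3, 50.0, 108.7]
tcp_rot: [-3.141, 0.0, 1.304]
contact_force: [-0.4, 0.1, -1.3]
grip_width: 47.5
finger_force: 30.0
time: 33.5
tool_pos: [540.8, 50.5, 110.0]
tcp_rot: [3.14, -0.0, 1.305]
contact_force: [-0.3, -0.3, -1.6]
grip_width: 47.4
finger_force: 30.0
dp [ 0.0017 -0.0008  0.0065] rot [ 0.002 -0.    -0.   ]
```

```bash
python3 -m pendant '{"dp":[[0.0017,-0.0005,0.003],[0.0017,-0.0005,0.005],[0.0017,-0.0005,0.006],[0.0017,-0.0005,0.007],[0.0017,-0.0005,0.007]],"rotation":[[0,0,0],[0,0,0],[0,0,0],[0,0,0],[0,0,0]]}'
```

```text
time: 34.12
tool_pos: [540.6, 52.2, 103.5]
tcp_rot: [3.14, 0.0, 1.305]
contact_force: [-2.6, -1.0, 9.5]
grip_width: 47.2
finger_force: 30.0
```

Contact. Release, lift and go to the red jar.

```bash
python3 -m pendant '{"dp":[[0,0,-0.0005],[0,0,-0.0005],[0,0,-0.0005],[0,0,-0.0005],[0,0,-0.02],[0,0,-0.06],[0,0,-0.11],[0,0,-0.13]],"rotation":[[0,0,0],[0,0,0],[0,0,0],[0,0,0],[0,0,0],[0,0,0],[0,0,0],[0,0,0]]}' 0.08
python3 - <<'E'
from h import *
to(471.4,-336,230,1.305)
E
```

```text
time: 35.12
tool_pos: [541.4, 52.3, 235.2]
tcp_rot: [3.137, -0.001, 1.305]
contact_force: [0.7, 0.1, -0.3]
grip_width: 80.2
finger_force: 0.0
dp [-0.393   0.0345  0.0049] rot [ 0.005 -0.001 -0.   ]
```

```bash
python3 -m pendant '{"dp":[[-0.06,0.005,0],[-0.12,0.01,0],[-0.18,0.016,0],[-0.24,0.021,0],[-0.3,0.026,0],[-0.35,0.031,0],[-0.3925,0.035,0],[-0.3925,0.035,0]],"rotation":[[0,0,0],[0,0,0],[0,0,0],[0,0,0],[0,0,0],[0,0,0],[0,0,0],[0,0,0]]}'
python3 -m pendant '{"dp":[[0,0,0.03],[0,0,0.06],[0,0,0.09],[0,0,0.11],[0,0,0.11],[0,0,0.11]],"rotation":[[0,0,0],[0,0,0],[0,0,0],[0,0,0],[0,0,0],[0,0,0]]}'
python3 - <<'E'
from h import *
to(471.4,-336,101.5,1.305)
E
```

```text
time: 36.12
tool_pos: [470.0, -338.3, 231.5]
tcp_rot: [-3.141, 0.0, 1.301]
contact_force: [0.5, 0.5, 0.2]
grip_width: 79.8
finger_force: 0.0
time: 36.88
tool_pos: [471.6, -335.4, 123.1]
tcp_rot: [3.14, 0.001, 1.305]
contact_force: [-0.4, -0.3, 0.2]
grip_width: 80.3
finger_force: 0.0
dp [-0.0006 -0.      0.0216] rot [0.001 0.001 0.   ]
```

```bash
python3 -m pendant '{"dp":[[0,0,0.01],[0,0,0.017],[0,0,0.0215],[0,0,0.0215]],"rotation":[[0,0,0],[0,0,0],[0,0,0],[0,0,0]]}'
python3 -m pendant '{"dp":[[0,0,0],[0,0,0],[0,0,0],[0,0,0],[0,0,0],[0,0,0]],"rotation":[[0,0,0],[0,0,0],[0,0,0],[0,0,0],[0,0,0],[0,0,0]]}' 0.03
python3 -m pendant '{"dp":[[0,0,-0.03],[0,0,-0.08],[0,0,-0.13],[0.05,-0.005,-0.14],[0.1,-0.011,-0.14],[0.15,-0.016,-0.14],[0.2,-0.022,-0.14],[0.25,-0.027,-0.14]],"rotation":[[0,0,0],[0,0,0],[0,0,0],[0,0,0],[0,0,0],[0,0,0],[0,0,0],[0,0,0]]}'
python3 - <<'E'
from h import *
to(519.6,-24.3,120,1.305)
E
```

```text
time: 37.38
tool_pos: [470.7, -335.5, 100.2]
tcp_rot: [-3.141, -0.0, 1.305]
contact_force: [0.1, -0.0, -0.1]
grip_width: 79.8
finger_force: 0.0
time: 38.12
tool_pos: [471.0, -335.7, 100.8]
tcp_rot: [3.141, 0.0, 1.305]
contact_force: [-0.1, -0.1, 0.4]
grip_width: 47.5
finger_force: 30.0
time: 39.12
tool_pos: [510.2, -85.6, 240.2]
tcp_rot: [-3.141, 0.0, 1.305]
contact_force: [1.1, -0.0, -2.2]
grip_width: 47.3
finger_force: 30.0
dp [ 0.0616 -0.007   0.1202] rot [-0.001  0.    -0.   ]
```

```bash
python3 -m pendant '{"dp":[[0.04,-0.004,0],[0.062,-0.007,0],[0.062,-0.007,0.02],[0.062,-0.007,0.06],[0.062,-0.007,0.1],[0.062,-0.007,0.12],[0.062,-0.007,0.13],[0.062,-0.007,0.13]],"rotation":[[0,0,0],[0,0,0],[0,0,0],[0,0,0],[0,0,0],[0,0,0],[0,0,0],[0,0,0]]}'
python3 -m pendant '{"dp":[[0,0,0],[0,0,0.003],[0,0,0.005],[0,0,0.006],[0,0,0.006]],"rotation":[[0,0,0],[0,0,0],[0,0,0],[0,0,0],[0,0,0]]}'
python3 - <<'E'
from h import *
to(519.6,-24.3,102.8,1.305)
E
```

```text
time: 40.12
tool_pos: [519.9, -25.6, 110.3]
tcp_rot: [-3.14, 0.0, 1.305]
contact_force: [0.6, 0.3, -2.6]
grip_width: 47.1
finger_force: 30.0
time: 40.75
tool_pos: [520.1, -25.6, 104.6]
tcp_rot: [-3.142, 0.0, 1.305]
contact_force: [-0.5, -0.2, -2.3]
grip_width: 47.4
finger_force: 30.0
dp [ 0.0012 -0.0009  0.0018] rot [-0.  0. -0.]
```

```bash
python3 -m pendant '{"dp":[[0.001,0,0.001],[0.001,0,0.0018],[0.001,0,0.0018]],"rotation":[[0,0,0],[0,0,0],[0,0,0]]}'
```

```text
time: 41.12
tool_pos: [520.5, -24.7, 102.9]
tcp_rot: [3.141, 0.0, 1.305]
contact_force: [-0.9, -0.5, -0.6]
grip_width: 47.5
finger_force: 30.0
```

```bash
python3 -m pendant '{"dp":[[0,0,0.0005],[0,0,0.0005],[0,0,0.0005],[0,0,0.0005],[0,0,-0.02],[0,0,-0.06],[0,0,-0.11],[0,0,-0.15]],"rotation":[[0,0,0],[0,0,0],[0,0,0],[0,0,0],[0,0,0],[0,0,0],[0,0,0],[0,0,0]]}' 0.08
python3 -m pendant '{"dp":[[-0.05,0,-0.03],[-0.1,0,-0.05],[-0.15,0,-0.05],[-0.2,0,-0.05],[-0.25,0,-0.05],[-0.3,0,-0.05],[-0.3,0,-0.05],[-0.3,0,-0.05]],"rotation":[[0,0,0],[0,0,0],[0,0,0],[0,0,0],[0,0,0],[0,0,0],[0,0,0],[0,0,0]]}'
python3 - <<'E'
from h import *
t=vision.capture("top"); 
for n,lo,hi in(("red",(0,190,100),(6,255,255)),("blue",(105,190,100),(118,255,255))):
  for k in blobs(t,lo,hi,100)[:3]:
    q=cen(k)
    if 200<q[0]<300 and 130<q[1]<260: print(n,q,onz(t,q,116))
cv2.imwrite("pics/t9.png",cv2.resize(t["pixels"][90:260,100:400],None,fx=2.5,fy=2.5)[:,:,::-1])
E
```

```text
time: 42.12
tool_pos: [520.6, -24.7, 254.9]
tcp_rot: [3.14, -0.0, 1.305]
contact_force: [1.4, -0.7, 0.2]
grip_width: 80.0
finger_force: 0.0
time: 43.12
tool_pos: [441.5, -313.8, 302.7]
tcp_rot: [-3.141, -0.001, 1.304]
contact_force: [0.3, 0.9, 0.3]
grip_width: 80.0
finger_force: 0.0
red [258.85776129 169.65553494] [519.53194486 -25.33407009]
blue [225.834      160.76933333] [538.8777118   51.65177916]
```

View pics/t9.png

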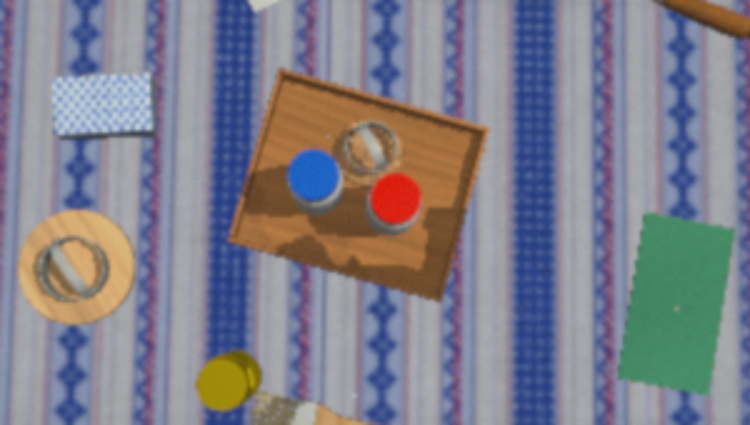

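The caps read within 1 mm of their starting pixels, at (258.9,169.7) and (225.8,160.8). The plain cutter is on the board at (73,267) and the fluted one on the pad at (370,147).

```bash
python3 -c "
from plant import workorder; print(workorder.close_job())"
```

```text
the job is handed in; nothing more can be done
None
```

The job is done and handed in with no verdict shown: both jars read within about 1 mm of their starting spots, the plain cutter stands on the middle of the round board, the fluted cutter is about 1 mm from the pad's centre, and nothing was knocked over.

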